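Open the bolted hold-down of a battery cradle

TASK

Free the blue battery in the cradle by pushing with the fingertips only, lifting nothing: hold the red spring catch down with one fingertip while the other slides the blue bolt tab back, away from the yellow bar, to its stop, and let the catch spring up again to keep the bolt there. Then push the yellow hold-down bar by its black peg, away from the red catch's side, until it is well clear of the battery. Leave the battery and the things lying around where they are.

Things in the scene. Friction and masses are not known exactly. Their poses are not given: they have to be found in the camera images.
- jig: battery cradle screwed to the bench: grey base plate 170 x 290 x 10 mm, origin at the centre of its underside, z up. y runs along the bolt: bar pivot at +y, bolt at -y; the catch is on the -x side, the bar swings to +x. Jig frame, mm: bolt on x 0, z 46, its guides up to z 53; black catch housing x -74 to -46, y -125 to -25, top z 53; bar z 41 to 51, y 117.5 to -17.5
- bolt_tab (a point): centre of the top face of the blue upright tab on the bolt (jig frame 0, -72.5, 92 mm with the bolt closed). The tab is 26 mm wide (jig x), 10 mm thick (jig y), z 52 to 92; over the bolt beside it everything is below z 54, so a fingertip fits at z 56 and up on the tab's +y side. Axes as the jig's
- bolt (a joint): travel of the bolt in m along jig -y: 0 closed (tip 17 mm inside the fork at the bar's end, so the bar cannot turn), 0.036 fully back at its stop. About 2 N of friction; slides only while the catch is down. If the catch comes up midway it only rubs, and the bolt can still be moved
- catch_top (a point): centre of the top face of the red catch paddle, 20 mm wide (jig x) and 90 mm long (jig y), at rest at jig frame -60, -75, 66 mm: its long middle line runs parallel to the bolt, 60 mm to the -x side of the tab's centre. A fingertip can slide along it. Axes as the jig's
- catch (a joint): how far the catch is pressed, m: 0 up, 0.010 fully down. Spring: about 3 N at the top, 6 N at the bottom. It blocks the bolt until 0.005 or more down (aim at 0.007 to 0.009). When let go it rises by itself: fully only with the bolt at 0 or within about 1 mm of 0.036, and then blocks the bolt there
- jig_pivot (a point): pivot of the yellow bar, on its vertical axis at the height of the bar's top face (jig frame 0, 117.5, 51 mm)
- bar (a joint): angle of the yellow hold-down bar, rad: 0 over the battery, pointing from the pivot to jig -y; grows counter-clockwise from above, the free end swinging to jig +x; stop at 1.25. From about 0.85 it no longer covers the battery. Stays where it is left; about 0.5 N at the peg. 22 mm wide, 10 mm thick
- bar_peg (a point): centre of the top of the black upright peg on the bar, 14 mm in diameter, 30 mm tall above the bar (z 51 to 81), 102.5 mm from the pivot; push it from its jig -x side
- pack_centre (a point): centre of the blue battery (loose, 88 mm along jig x, 37 mm along jig y, 28 mm tall, top at z 38), in the cradle under the bar at jig y 42.5 mm; its wires lie on the jig +x side; to be left in place
- flux_can: blue and white round can, 48 mm wide, 52 mm tall, bystander; origin at the centre of its underside
- motor_a: small black brushless motor with wires, 28 x 88 x 33 mm, bystander; origin at its underside
- driver_yellow: screwdriver with a yellow handle lying on the robot's side of the cradle, 24 x 160 x 24 mm, bystander; origin at the centre of its underside
- rx_box: small white box with a green stripe, 55 x 60 x 28 mm, bystander; origin at the centre of its underside

How it is judged:
By the outcome, as a careful person would: the job done as asked, in the order asked, and still so for the second after the job is handed in, with the robot touching nothing.
It also fails if it takes over 58 s, if anything falls off the work surface, if the arm or the gripper's body presses on something with over 40 N, if the wrist force passes 120 N, or if a joint passes its speed limit or range.

ROBOT

A 6-joint arm with a two-finger parallel gripper is mounted at the origin on a cart in front of the work surface, level with it; the furniture and walls round the work are solid. World frame = base frame: x ahead of the robot, y to its left, z up, the work surface at z = 0. Lengths are in m, angles in rad, forces in N, time in s.
With the tool pointing down it reaches from about 0.4 to 0.825 m from the base axis. Payload 7 kg.
Tool frame: the origin (TCP) lies at the very end of the fingers, on their centre line; the grasp point (between the pads) lies 19 mm behind it; z points along the fingers, y is the line along which they close (so a half turn about z gives the same grasp; the last joint's range is limited). The gripper opens to 88 mm and grips with 3 to 60 N. Pads are 19 mm wide; open, the fingers measure 130 mm over their backs; the gripper's body (78 mm by 193 mm) begins 47 mm behind the grasp point.
Start: joints at [-1.028, 0.359, 0.012, 0, -1.224, -0.288], TCP at [0.17, -0.653, 0.227] pointing down, gripper open.
Joint ranges: [-3.07, 3.07], [-1.43, 2.12], [-1.02, 1.25], [-3.03, 1.67], [-3.05, -0], [-3.03, 3.03]. Speed limits (rad/s): [2.39, 2.39, 3.01, 3.14, 3.14, 3.14].

INTERFACE

Orientations are given as a unit quaternion [x, y, z, w].
In Python, from bench import env gives the robot as it stands. The module is installed in compiled form; this text tells all that it offers.
- The arm moves only by the tool servo_tool, never from a script. Its argument "deltas" is a list that holds one entry, the list of rows, each a list of 7 numbers: the shift along the world's x, y, z in units of 0.12 m (1.0 is 0.12 m), then the turn, a rotation vector about the world's x, y, z in units of 360 degrees (1.0 is 360 degrees), then the opening, from 0 (shut) to 1 (fully open). In form: [[[x, y, z, rx, ry, rz, gripper], ...]]. A call has exactly 10 rows; each row is the pose to reach, as a shift and turn from the pose commanded when the call began, turning the shorter way round; what a row does not reach only later rows make up. A row lasts 1/8 s, in which the tool goes at most 62.5 mm and 10.7 degrees, less where a joint would pass 70% of its speed; a pose out of reach is approached as far as the arm can. A call with a number of a shift or a turn outside -1 to 1 is refused whole. A call with a gripper value outside its range is refused whole. The fingers move at their own pace and stop on an object; "squeeze" is the grip in N (left out, the last holds). Time passes only in rows, so rows that repeat a pose let the fingers close, or fill a call up. It gives the time, the measured TCP pose, the force, the opening and the grip force at its end, in the units of the state.
- env.observe(): the state, without advancing time (a new reading comes with each control period).
- env.snapshot(name): name is "side" or "top"; returns (picture, depth): 384x512x3 uint8, blue, green, red; 384x512 float32, m along the optical axis (not along the pixel's ray), 0 where there is no reading.
- env.camera_info(name): a dict with "intrinsics" (3x3 intrinsics, pixels), "origin" and "orientation" of the camera in the world. Camera axes: x right, y up, looking along -z (the intrinsics and any distortion apply to the point x, -y, -z); pixel columns grow to the right and rows downward; lengths in m; the calibration is good to about 2 mm. A picture is of the moment at which its call begins. camera_info takes no time and is no camera call.
- env.job_done(): hands the job in; it is judged then, once.
The state is a dict: "t": time; "q": joint angles; "joint_vel": joint speeds; "tau": joint torques, N m; "tool_pos": TCP position; "ee_rot": TCP orientation; "contact_force": force on the tool from outside, world axes, zero at the start; "moment": the same for the moment, N m; "finger_gap": finger opening in m; "finger_force": force on a finger pad.
Only numpy, scipy, OpenCV 4.12 (cv2) and the standard library are available. Lean on these libraries where they do the work, as an engineer would, in place of code of your own. Each camera call takes 0.05 s, during which the arm holds its last target. There are 200 camera calls.

## Working session

There is one attempt and no reset: what is moved stays moved. The work goes in short steps, Python scripts to look and compute and a tool call to move; the robot and the scene stay as the last step left them, time stands still between calls to the robot, and variables do not carry over. Pictures are saved under pics/ and viewed, at most 10 in all, crops included, and the job is handed in when it is done.

Besides the shell and the picture viewer there is one more tool, called after "Request:" by a JSON object that holds its "fn" and its "kwargs", one argument or row to a line. servo_tool: Moves the arm, as the interface text tells. Its arguments: {"type":"object","properties":{"deltas":{"type":"array"},"squeeze":{"type":"number"}},"required":["deltas"]}

```bash
mkdir -p pics
cat > h.py <<'E'
import numpy as np, cv2
from bench import env
from scipy.spatial.transform import Rotation as R
def cloud(name):
    im,d=env.snapshot(name); ci=env.camera_info(name); K=np.array(ci["intrinsics"])
    v,u=np.mgrid[:384,:512]
    P=np.stack([(u-K[0,2])/K[0,0]*d,-(v-K[1,2])/K[1,1]*d,-d],-1)
    o=np.array(ci["orientation"]); M=R.from_quat(o).as_matrix() if o.size==4 else o
    return im,d,P@M.T+np.array(ci["origin"])
E
python3 - <<'E'
from h import *
ims=[]
for n in("top","side"):
    im,d,P=cloud(n); np.savez(f"{n}.npz",im=im,d=d,P=P); cv2.imwrite(f"pics/{n}0.png",cv2.resize(im,(800,600)))
    print(n,env.camera_info(n),(d>0).mean())
print(env.observe())
E
```

```text
top {'intrinsics': array([[434.78843354,   0.        , 263.84114622],
       [  0.        , 434.78843354, 188.90168601],
       [  0.        ,   0.        ,   1.        ]]), 'origin': array([0.39017114, 0.07172564, 1.47424316]), 'orientation': array([-0.03812989,  0.03476593,  0.70924376, -0.70307235])} 0.9961496988932291
side {'intrinsics': array([[411.4001899 ,   0.        , 256.96730236],
       [  0.        , 411.4001899 , 185.92433278],
       [  0.        ,   0.        ,   1.        ]]), 'origin': array([0.28559071, 1.16699674, 0.83448982]), 'orientation': array([-0.04460795,  0.45894255,  0.88034986, -0.11120245])} 0.9958038330078125
{'t': 0.1, 'q': array([-1.02790038e+00,  3.59339521e-01,  1.11516456e-02, -3.04969377e-04,
       -1.22409790e+00, -2.88081587e-01]), 'joint_vel': array([ 0.0015677 , -0.00179599,  0.00085018,  0.00129906, -0.00084582,
       -0.00100317]), 'tau': array([-6.92234153e-04, -5.84165668e+01,  2.93750417e+01,  7.01552331e+00,
        1.01572357e-02, -7.09956612e-05]), 'tool_pos': array([ 0.16999505, -0.6527923 ,  0.22570184]), 'ee_rot': array([-1.27011234e-01,  9.91900989e-01,  7.39232284e-04, -1.69423109e-04]), 'contact_force': array([ 0.1024496 , -0.6933833 , -0.41591349]), 'moment': array([-0.03216905, -0.01266217, -0.03887763]), 'finger_force': 0.0, 'finger_gap': 0.08784781262554613}
```

View pics/top0.png

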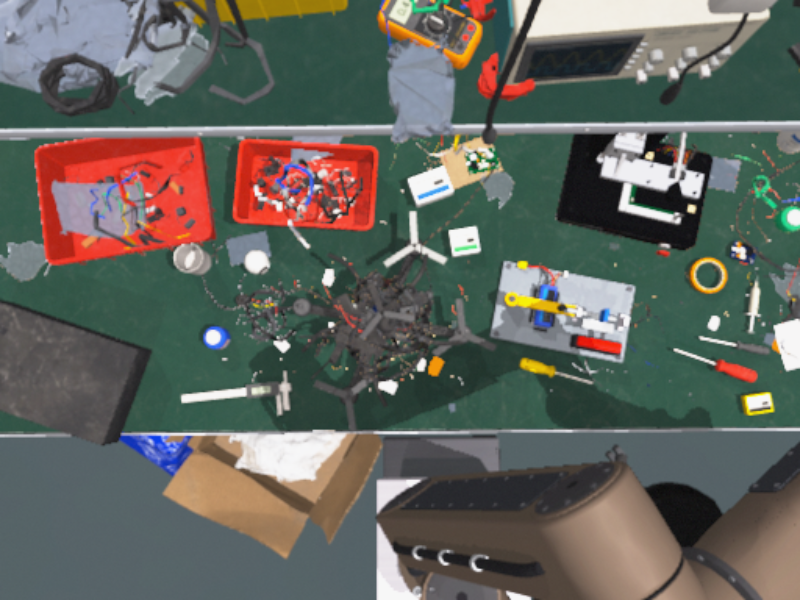

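View pics/side0.png

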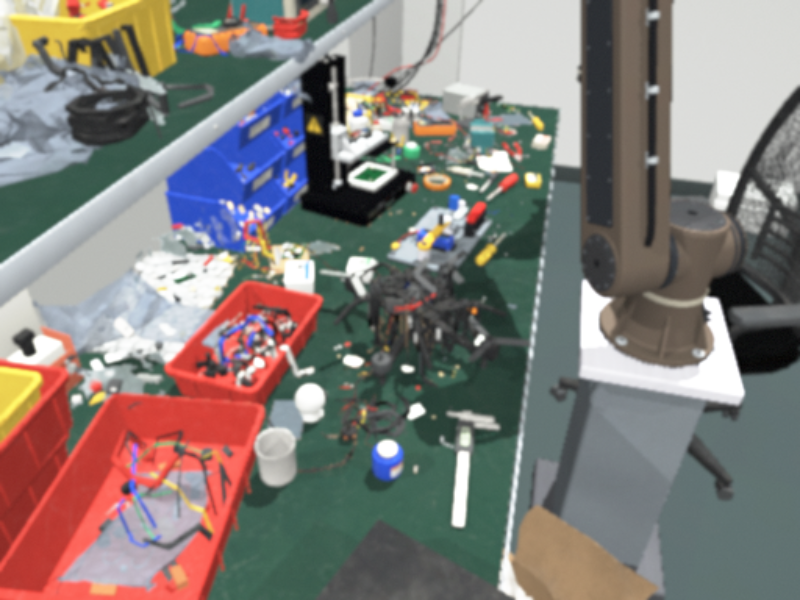

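The top view shows the jig at about (495–635, 262–360), with the red catch at (598, 345), the bar pivot at (512, 299) and the bolt on the right. Jig y is therefore close to world +y, with a small yaw. The side view shows the same cradle at about (440, 235). Next I'll measure it.

Run:
```python
from h import *
z=np.load("top.npz"); im,P=z["im"],z["P"]
hsv=cv2.cvtColor(im,cv2.COLOR_BGR2HSV); H,S,V=[hsv[...,i].astype(int) for i in range(3)]
box=np.zeros(H.shape,bool); box[160:240,305:415]=1
Z=P[...,2]
def rep(n,m):
    m=m&box; k,l,st,c=cv2.connectedComponentsWithStats(m.astype(np.uint8))
    for i in range(1,k):
        if st[i,4]>=8:
            q=P[l==i]; r=cv2.minAreaRect((q[:,:2]*1000).astype(np.float32)); print(n,st[i],np.round(np.median(q,0),4),np.round(q.mean(0),4),"rect",np.round(r[0],1),np.round(r[1],1),round(r[2],1))
rep("red",((H<8)|(H>172))&(S>150)&(V>90)&(Z>.04))
rep("blue",(H>95)&(H<130)&(S>110))
rep("yellow",(H>18)&(H<35)&(S>140))
rep("high",(Z>.06)&(Z<.12))
rep("tab",(Z>.075)&(Z<.12))
rep("plate",(S<60)&(V>100)&(Z>0.004)&(Z<.02))
c=im[155:245,300:420]; cv2.imwrite("pics/crop1.png",cv2.resize(c,(800,600),interpolation=cv2.INTER_CUBIC))
s=np.load("side.npz")["im"]; cv2.imwrite("pics/crop1s.png",cv2.resize(s[115:190,230:330],(800,600),interpolation=cv2.INTER_CUBIC))
```

```text
red [369 215  29  12 195] [ 0.4315 -0.3061  0.0659] [ 0.4312 -0.3051  0.065 ] rect [ 431.5 -307.5] [93.7 21.5] 78.5
blue [345 182  12  10  78] [ 0.5459 -0.2051  0.0388] [ 0.5449 -0.2081  0.0371] rect [ 543.6 -212.4] [41.5 30.5] 84.5
blue [342 199  12  11  79] [ 0.4831 -0.1932  0.0379] [ 0.4851 -0.1955  0.0355] rect [ 487.4 -200.3] [40.8 29.5] 85.0
blue [384 198   6   8  39] [ 0.4895 -0.3135  0.0899] [ 0.4872 -0.3055  0.116 ] rect [ 448.3 -134.1] [ 22.3 427.2] 12.8
yellow [331 167   7   5  32] [ 0.6066 -0.1603  0.0185] [ 0.6071 -0.16    0.0175] rect [ 606.6 -161.3] [15.  24.3] 6.4
yellow [323 187  45  16 260] [ 0.5184 -0.1787  0.0509] [ 0.518  -0.179   0.0494] rect [ 518.8 -190.7] [150.8  28.5] 80.5
yellow [361 195   7   2  10] [ 0.5129 -0.2529  0.0504] [ 0.5128 -0.2507  0.0464] rect [ 513.1 -247.5] [27.2  3.8] 87.7
yellow [332 229  24  11 163] [ 0.3846 -0.1831  0.0213] [ 0.3861 -0.1828  0.0282] rect [395.  -78.4] [298.8  31. ] 85.9
high [357 194   5   5  19] [ 0.509  -0.2281  0.0809] [ 0.509  -0.2283  0.0774] rect [ 509.2 -228.6] [10.9 11.7] 88.4
high [383 197   7   9  46] [ 0.4916 -0.3127  0.0887] [ 0.4915 -0.313   0.0833] rect [ 491.6 -314.4] [10.8 26.4] 72.0
high [305 215  13   9  58] [ 0.4365 -0.0701  0.0718] [ 0.4357 -0.071   0.0723] rect [435.7 -70.2] [41.6 13.9] 64.8
high [369 215  28  11 172] [ 0.4318 -0.3056  0.0665] [ 0.4327 -0.3049  0.0667] rect [ 433.  -304.7] [88.7 20. ] 78.4
tab [358 194   4   4  14] [ 0.5091 -0.2297  0.0814] [ 0.5096 -0.2293  0.0811] rect [ 510.3 -229.3] [9.8 9.7] 81.7
tab [384 197   6   9  34] [ 0.4922 -0.3136  0.0909] [ 0.4919 -0.3137  0.0888] rect [ 492.  -314.5] [10.8 25.7] 72.0
plate [ 314  167   93   65 2856] [ 0.5136 -0.2463  0.0109] [ 0.5102 -0.2415  0.0109] rect [ 506.8 -247.2] [294.9 174.6] 77.9
plate [356 238   7   2   9] [ 0.3707 -0.2372  0.0153] [ 0.3721 -0.2371  0.0152] rect [ 372.3 -237.1] [19.1  3.3] 89.3
```

View pics/crop1.png

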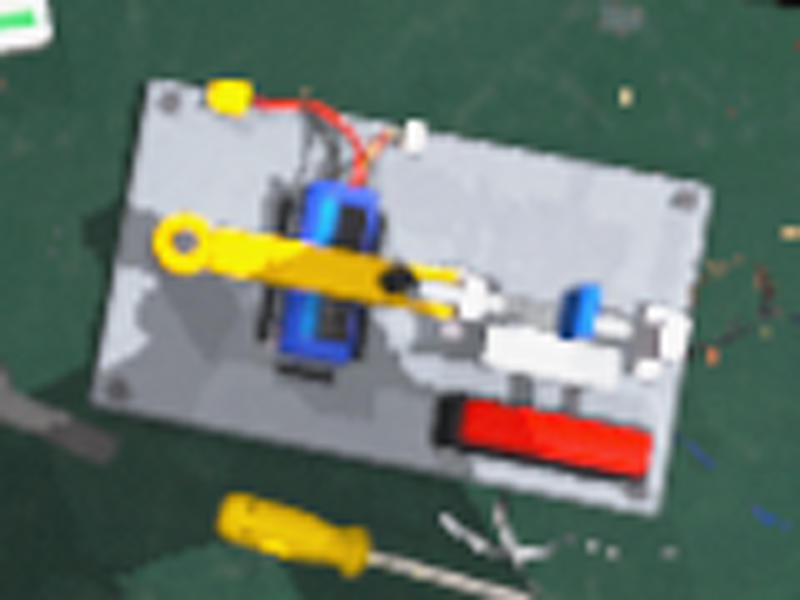

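The measurements agree on a jig centre of about (0.5065, -0.2445) with yaw about -11.9°. The plan is to straddle at jig x = -30 with the gripper about 42 mm open. One finger goes on the catch and the other on the tab's +y side.

Request:
{"fn": "servo_tool", "kwargs": {
  "deltas": [
    [[0.08,0.1,0,0,0,0.006,0.477],[0.16,0.2,0,0,0,0.012,0.477],[0.25,0.3,0,0,0,0.018,0.477],[0.33,0.4,0,0,0,0.024,0.477],[0.41,0.5,0,0,0,0.03,0.477],[0.5,0.6,0,0,0,0.035,0.477],[0.58,0.7,0,0,0,0.041,0.477],[0.66,0.8,0,0,0,0.047,0.477],[0.74,0.9,0,0,0,0.053,0.477],[0.825,1.0,0,0,0,0.059,0.477]]
  ]
}}

```text
t: 1.35
tool_pos: [0.2697, -0.5324, 0.2266]
ee_rot: [-0.309, 0.951, 0.0, 0.0]
contact_force: [-0.1, -0.4, 0.3]
finger_gap: 0.0422
finger_force: 0.0
```

Request:
{"fn": "servo_tool", "kwargs": {
  "deltas": [
    [[0.08,0.1,0,0,0,0.006,0.477],[0.16,0.2,0,0,0,0.012,0.477],[0.25,0.3,0,0,0,0.018,0.477],[0.33,0.4,0,0,0,0.024,0.477],[0.41,0.5,0,0,0,0.03,0.477],[0.5,0.6,0,0,0,0.035,0.477],[0.58,0.7,0,0,0,0.041,0.477],[0.66,0.8,0,0,0,0.047,0.477],[0.74,0.9,0,0,0,0.053,0.477],[0.825,1.0,0,0,0,0.059,0.477]]
  ]
}}

```text
t: 2.6
tool_pos: [0.3687, -0.4124, 0.2266]
ee_rot: [-0.479, 0.878, -0.0, 0.0]
contact_force: [0.5, -0.6, 0.5]
finger_gap: 0.0416
finger_force: 0.0
```

Request:
{"fn": "servo_tool", "kwargs": {
  "deltas": [
    [[0.08,0.1,0,0,0,0.006,0.477],[0.16,0.2,0,0,0,0.012,0.477],[0.25,0.3,0,0,0,0.018,0.477],[0.33,0.4,0,0,0,0.024,0.477],[0.41,0.5,0,0,0,0.03,0.477],[0.5,0.6,-0.1,0,0,0.035,0.477],[0.58,0.7,-0.2,0,0,0.041,0.477],[0.66,0.8,-0.3,0,0,0.047,0.477],[0.825,1.0,-0.4,0,0,0.059,0.477],[0.825,1.0,-0.4,0,0,0.059,0.477]]
  ]
}}

```text
t: 3.85
tool_pos: [0.4675, -0.2915, 0.1767]
ee_rot: [-0.633, 0.774, 0.001, -0.001]
contact_force: [-0.8, -0.7, -0.2]
finger_gap: 0.0415
finger_force: 0.0
```

Request:
{"fn": "servo_tool", "kwargs": {
  "deltas": [
    [[0,0.035,-0.1,0,0,-0.001,0.477],[0,0.035,-0.2,0,0,-0.001,0.477],[0,0.035,-0.3,0,0,-0.001,0.477],[0,0.035,-0.4,0,0,-0.001,0.477],[0,0.035,-0.5,0,0,-0.001,0.477],[0,0.035,-0.6,0,0,-0.001,0.477],[0,0.035,-0.7,0,0,-0.001,0.477],[0,0.035,-0.78,0,0,-0.001,0.477],[0,0.035,-0.85,0,0,-0.001,0.477],[0,0.035,-0.85,0,0,-0.001,0.477]]
  ]
}}

```text
t: 5.1
tool_pos: [0.4667, -0.2889, 0.0759]
ee_rot: [-0.629, 0.777, 0.0, -0.0]
contact_force: [0.5, 0.5, 0.5]
finger_gap: 0.042
finger_force: 0.0
```

Run:
```python
from h import *
a,_,_=cloud("top"); s,_,_=cloud("side")
f=lambda c:cv2.resize(c,(400,600) if 0 else (800,300),interpolation=cv2.INTER_CUBIC)
cv2.imwrite("pics/p2.png",np.vstack([f(a[180:240,310:420]),f(s[118:178,230:330])]))
```

```text
(no output)
```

View pics/p2.png

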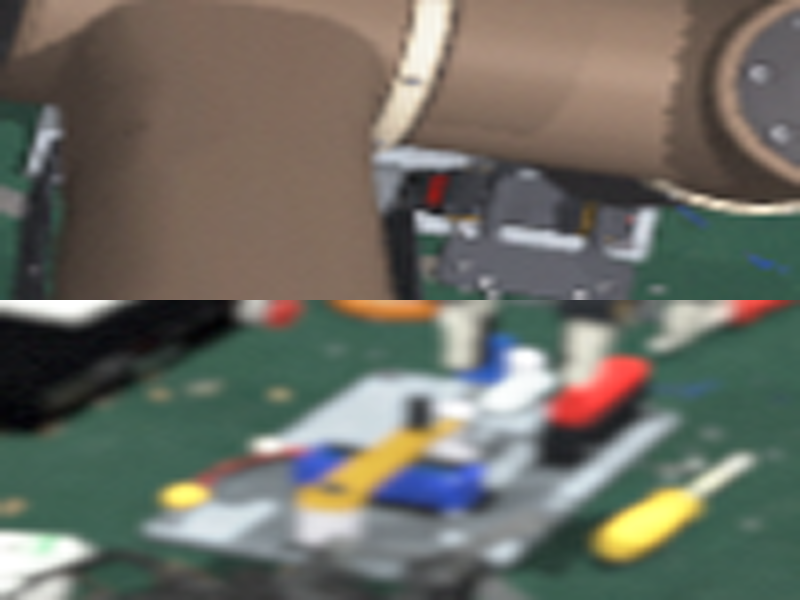

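The side crop shows one finger at about (590, 375), above the near end of the red catch. The other is at about (465, 365), just in front of the blue tab on its +y side. Alignment looks good, so I'll press down.

Request:
{"fn": "servo_tool", "kwargs": {
  "deltas": [
    [[0,0,-0.02,0,0,0,0.477],[0,0,-0.04,0,0,0,0.477],[0,0,-0.06,0,0,0,0.477],[0,0,-0.08,0,0,0,0.477],[0,0,-0.1,0,0,0,0.477],[0,0,-0.11,0,0,0,0.477],[0,0,-0.12,0,0,0,0.477],[0,0,-0.13,0,0,0,0.477],[0,0,-0.14,0,0,0,0.477],[0,0,-0.14,0,0,0,0.477]]
  ]
}}

```text
t: 6.45
tool_pos: [0.4671, -0.289, 0.0598]
ee_rot: [-0.629, 0.777, -0.0, -0.0]
contact_force: [-0.6, 0.4, 4.9]
finger_gap: 0.0415
finger_force: 2.3
```

Request:
{"fn": "servo_tool", "kwargs": {
  "deltas": [
    [[0,0,-0.011,0,0,0,0.477],[-0.006,-0.03,-0.011,0,0,0,0.477],[-0.013,-0.06,-0.011,0,0,0,0.477],[-0.019,-0.09,-0.011,0,0,0,0.477],[-0.025,-0.12,-0.011,0,0,0,0.477],[-0.032,-0.15,-0.011,0,0,0,0.477],[-0.038,-0.18,-0.011,0,0,0,0.477],[-0.044,-0.21,-0.011,0,0,0,0.477],[-0.051,-0.24,-0.011,0,0,0,0.477],[-0.051,-0.24,-0.011,0,0,0,0.477]]
  ]
}}

```text
t: 7.7
tool_pos: [0.4617, -0.3177, 0.0586]
ee_rot: [-0.629, 0.777, -0.0, 0.001]
contact_force: [0.7, 5.6, 3.9]
finger_gap: 0.0419
finger_force: 3.0
```

Request:
{"fn": "servo_tool", "kwargs": {
  "deltas": [
    [[-0.003,-0.013,0,0,0,0,0.477],[-0.006,-0.026,0,0,0,0,0.477],[-0.008,-0.039,0,0,0,0,0.477],[-0.011,-0.052,0,0,0,0,0.477],[-0.014,-0.065,0,0,0,0,0.477],[-0.016,-0.078,0,0,0,0,0.477],[-0.019,-0.091,0,0,0,0,0.477],[-0.021,-0.1,0,0,0,0,0.477],[-0.021,-0.1,0,0,0,0,0.477],[-0.021,-0.1,0,0,0,0,0.477]]
  ]
}}

```text
t: 8.95
tool_pos: [0.4594, -0.3287, 0.0585]
ee_rot: [-0.629, 0.777, -0.0, 0.001]
contact_force: [3.4, 10.4, 5.8]
finger_gap: 0.0419
finger_force: 6.4
```

Request:
{"fn": "servo_tool", "kwargs": {
  "deltas": [
    [[-0.001,-0.004,0,0,0,0,0.477],[-0.002,-0.008,0,0,0,0,0.477],[-0.003,-0.012,0,0,0,0,0.477],[-0.003,-0.016,0,0,0,0,0.477],[-0.003,-0.016,0,0,0,0,0.477],[-0.003,-0.016,0,0,0,0,0.477],[-0.003,-0.016,0,0,0,0,0.477],[-0.003,-0.016,0,0,0,0,0.477],[-0.003,-0.016,0,0,0,0,0.477],[-0.003,-0.016,0,0,0,0,0.477]]
  ]
}}

```text
t: 10.2
tool_pos: [0.4593, -0.3289, 0.0584]
ee_rot: [-0.63, 0.777, 0.001, 0.001]
contact_force: [4.4, 22.4, 9.2]
finger_gap: 0.042
finger_force: 11.7
```

The force rose with no further motion, so the bolt is at its stop. I'll ease the push a little and lift so the catch springs up.

Request:
{"fn": "servo_tool", "kwargs": {
  "deltas": [
    [[0.002,0.012,0,0,0,0,0.477],[0.002,0.012,0.03,0,0,0,0.477],[0.002,0.012,0.06,0,0,0,0.477],[0.002,0.012,0.09,0,0,0,0.477],[0.002,0.012,0.12,0,0,0,0.477],[0.008,0.04,0.16,0,0,0,0.477],[0.016,0.08,0.22,0,0,0,0.477],[0.016,0.08,0.35,0,0,0,0.477],[0.016,0.08,0.5,0,0,0,0.477],[0.016,0.08,0.65,0,0,0,0.477]]
  ]
}}

```text
t: 11.45
tool_pos: [0.4602, -0.3225, 0.1383]
ee_rot: [-0.629, 0.777, -0.001, 0.0]
contact_force: [-0.4, 0.3, 0.2]
finger_gap: 0.0421
finger_force: 0.0
```

Run:
```python
from h import *
s,d,P=cloud("side"); print(env.observe()["tool_pos"])
hsv=cv2.cvtColor(s,cv2.COLOR_BGR2HSV); H,S,V=[hsv[...,i].astype(int) for i in range(3)]
c=np.array([.5065,-.2445,0]); a=np.radians(-11.9); M=np.array([[np.cos(a),np.sin(a),0],[-np.sin(a),np.cos(a),0],[0,0,1]])
J0=(np.load("side.npz")["P"]-c)@M.T; J=(P-c)@M.T
def masks(s,J):
    hsv=cv2.cvtColor(s,cv2.COLOR_BGR2HSV); H,S,V=[hsv[...,i].astype(int) for i in range(3)]
    b=(abs(J[...,0])<90)&(abs(J[...,1])<.15)&(abs(J[...,0])<.09)
    for n,m in(("red",((H<8)|(H>172))&(S>150)&(J[...,0]<-.03)),("tab",(H>95)&(H<130)&(S>110)&(J[...,1]<-.03))):
        q=J[m&b]*1000; print(n,len(q),np.round(np.median(q,0),1),np.round(np.percentile(q,[5,95],0),1).tolist())
masks(np.load("side.npz")["im"],J0); masks(s,J)
cv2.imwrite("pics/p3.png",cv2.resize(s[118:193,230:330],(800,600),interpolation=cv2.INTER_CUBIC))
```

```text
[ 0.46148246 -0.32312022  0.14085071]
red 86 [-66.9 -66.5  63.1] [[-73.4, -108.9, 50.6], [-54.8, -27.1, 68.0]]
tab 57 [ -0.5 -65.9  76.1] [[-12.0, -72.9, 55.4], [11.0, -60.0, 91.8]]
red 88 [-66.7 -63.5  62.6] [[-73.0, -109.4, 50.8], [-55.2, -27.0, 67.8]]
tab 59 [  -1.4 -102.3   74.7] [[-11.7, -110.7, 57.0], [11.6, -96.5, 90.4]]
```

View pics/p3.png

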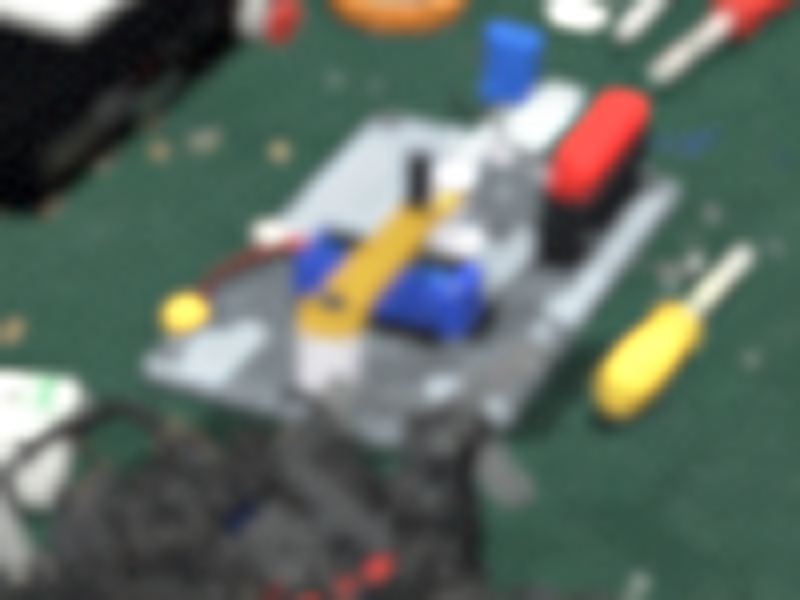

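The side view shows the bolt back: the blue tab at (512, 60) has moved 36 mm. The red catch is up again at (600, 140), and the battery and bar haven't moved. Next I'll shut the fingers, turn them, and place them on the -x side of the peg.

Request:
{"fn": "servo_tool", "kwargs": {
  "deltas": [
    [[0.02,0.08,0,0,0,-0.02,0],[0.05,0.17,0,0,0,-0.04,0],[0.07,0.26,0,0,0,-0.06,0],[0.1,0.35,0,0,0,-0.08,0],[0.12,0.44,0,0,0,-0.1,0],[0.15,0.53,0,0,0,-0.12,0],[0.17,0.62,0,0,0,-0.14,0],[0.194,0.703,0,0,0,-0.1625,0],[0.194,0.703,0,0,0,-0.1625,0],[0.194,0.703,0,0,0,-0.1625,0]]
  ]
}}

```text
t: 12.75
tool_pos: [0.4834, -0.2381, 0.1369]
ee_rot: [-0.171, 0.985, -0.0, 0.0]
contact_force: [-0.0, 0.4, -0.4]
finger_gap: 0.0005
finger_force: 0.0
```

Position and angle are as planned, so I'll descend to z = 0.063.

Request:
{"fn": "servo_tool", "kwargs": {
  "deltas": [
    [[0,0,-0.08,0,0,0,0],[0,0,-0.16,0,0,0,0],[0,0,-0.24,0,0,0,0],[0,0,-0.32,0,0,0,0],[0,0,-0.4,0,0,0,0],[0,0,-0.47,0,0,0,0],[0,0,-0.54,0,0,0,0],[0,0,-0.58,0,0,0,0],[0,0,-0.61,0,0,0,0],[0,0,-0.61,0,0,0,0]]
  ]
}}

```text
t: 14.0
tool_pos: [0.4833, -0.2377, 0.0631]
ee_rot: [-0.169, 0.986, 0.0, -0.0]
contact_force: [-0.3, 0.3, -0.2]
finger_gap: 0.0004
finger_force: 0.0
```

Run:
```python
from h import *
o=env.observe(); p=o["tool_pos"][:2]*1000; print(o["tool_pos"],o["contact_force"])
a=np.radians(-11.9); M=np.array([[np.cos(a),-np.sin(a)],[np.sin(a),np.cos(a)]])
n=np.array([np.cos(np.radians(31.5)),np.sin(np.radians(31.5))])
for t in np.arange(0,1.16,.1):
    j=np.array([102.5*np.sin(t),117.5-102.5*np.cos(t)])-18*n
    w=M@j+[506.5,-244.5]; print(round(t,2),np.round(w,1),np.round((w-p)/120,3))
s,_,_=cloud("side"); cv2.imwrite("pics/p4.png",cv2.resize(s[118:193,230:330],(800,600),interpolation=cv2.INTER_CUBIC))
```

```text
[ 0.48328369 -0.23774753  0.06312761] [-0.25114992  0.29791808 -0.21945888]
0.0 [ 492.6 -235.9] [0.078 0.016]
0.1 [ 502.8 -237.5] [0.162 0.002]
0.2 [ 513.  -238.1] [ 0.247 -0.003]
0.3 [ 523.2 -237.6] [0.333 0.001]
0.4 [ 533.4 -236.2] [0.417 0.013]
0.5 [ 543.3 -233.7] [0.5   0.034]
0.6 [ 553.  -230.3] [0.581 0.062]
0.7 [ 562.2 -225.9] [0.658 0.099]
0.8 [ 571.  -220.6] [0.731 0.143]
0.9 [ 579.2 -214.5] [0.799 0.194]
1.0 [ 586.7 -207.5] [0.862 0.252]
1.1 [ 593.6 -199.9] [0.919 0.315]
```

View pics/p4.png

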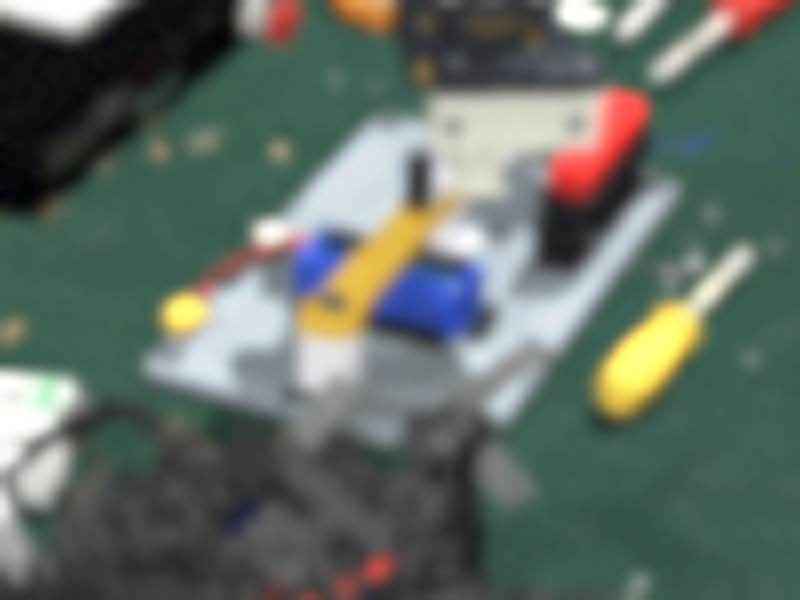

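The shut fingertips sit at about (470, 185), just to the -x side of the black peg at (418, 180). Now I'll push along the arc.

Request:
{"fn": "servo_tool", "kwargs": {
  "deltas": [
    [[0.04,0.008,0,0,0,0,0],[0.078,0.014,0,0,0,0,0],[0.12,0.008,0,0,0,0,0],[0.162,0.002,0,0,0,0,0],[0.205,-0.001,0,0,0,0,0],[0.247,-0.003,0,0,0,0,0],[0.29,-0.001,0,0,0,0,0],[0.333,0.001,0,0,0,0,0],[0.375,0.007,0,0,0,0,0],[0.417,0.013,0,0,0,0,0]]
  ]
}}

```text
t: 15.3
tool_pos: [0.5337, -0.2361, 0.0632]
ee_rot: [-0.169, 0.986, -0.0, 0.0]
contact_force: [-0.9, -1.1, -0.3]
finger_gap: 0.0006
finger_force: 0.3
```

Request:
{"fn": "servo_tool", "kwargs": {
  "deltas": [
    [[0.042,0.01,0,0,0,0,0],[0.083,0.021,0,0,0,0,0],[0.124,0.035,0,0,0,0,0],[0.164,0.049,0,0,0,0,0],[0.241,0.086,0,0,0,0,0],[0.314,0.13,0,0,0,0,0],[0.382,0.181,0,0,0,0,0],[0.445,0.239,0,0,0,0,0],[0.502,0.302,0,0,0,0,0],[0.502,0.302,0,0,0,0,0]]
  ]
}}

```text
t: 16.55
tool_pos: [0.5942, -0.1992, 0.0632]
ee_rot: [-0.169, 0.986, 0.0, 0.0]
contact_force: [-0.5, 1.3, 0.2]
finger_gap: 0.0001
finger_force: 0.0
```

Request:
{"fn": "servo_tool", "kwargs": {
  "deltas": [
    [[-0.05,-0.02,0,0,0,0,0],[-0.1,-0.04,0,0,0,0,0],[-0.15,-0.06,0.05,0,0,0,0],[-0.15,-0.06,0.2,0,0,0,0],[-0.15,-0.06,0.4,0,0,0,0],[-0.15,-0.06,0.6,0,0,0,0],[-0.15,-0.06,0.8,0,0,0,0],[-0.3,-0.3,1.0,0,0,0,0],[-0.5,-0.5,1.0,0,0,0,0],[-0.7,-0.7,1.0,0,0,0,0]]
  ]
}}

```text
t: 17.8
tool_pos: [0.5086, -0.2848, 0.1842]
ee_rot: [-0.169, 0.986, -0.0, 0.001]
contact_force: [0.3, -0.2, -0.3]
finger_gap: 0.0003
finger_force: 0.0
```

Run:
```python
from h import *
s,d,P=cloud("side"); print(env.observe()["tool_pos"],env.observe()["t"])
hsv=cv2.cvtColor(s,cv2.COLOR_BGR2HSV); H,S,V=[hsv[...,i].astype(int) for i in range(3)]
c=np.array([.5065,-.2445,0]); a=np.radians(-11.9); M=np.array([[np.cos(a),np.sin(a),0],[-np.sin(a),np.cos(a),0],[0,0,1]])
J=(P-c)@M.T*1000
m=(H>18)&(H<35)&(S>140)&(J[...,2]>42)&(J[...,2]<60)&(abs(J[...,0])<150)&(abs(J[...,1])<150)
q=J[m]; far=q[np.hypot(q[:,0],q[:,1]-117.5)>50]; f=far.mean(0); print(len(q),f,"angle",np.arctan2(f[0],117.5-f[1]))
m=(H>95)&(H<130)&(S>110)&(abs(J[...,0])<100)&(J[...,1]<-40)&(J[...,1]>-150); print("tab",np.median(J[m],0))
cv2.imwrite("pics/p5.png",cv2.resize(s[118:193,230:330],(800,600),interpolation=cv2.INTER_CUBIC))
```

```text
[ 0.50574953 -0.28653841  0.18405925] 17.85
119 [82.05051821 86.48773671 49.04985344] angle 1.209428324066956
tab [  -0.98873767 -102.31510876   74.19697961]
```

View pics/p5.png

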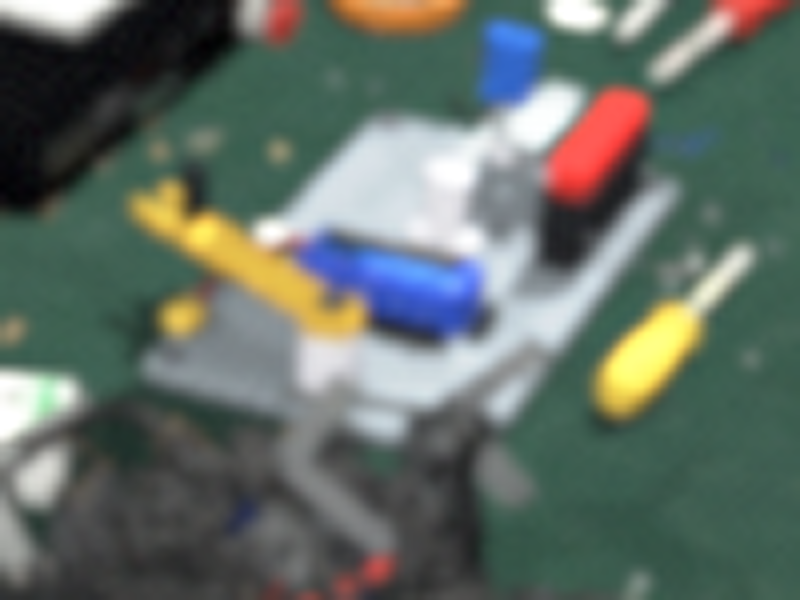

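The bar now points off to the left, from (330, 310) to (150, 205), at about 1.1–1.2 rad and clear of the battery. The battery is still in place, the tab is back at (512, 60), the catch is up, and the robot is touching nothing.

```bash
python3 -c "
from bench import env
print(env.job_done())"
```

```text
the job is handed in; nothing more can be done
None
```

The battery is freed and the job is handed in: the bolt is back at its stop with the catch sprung up, the bar is swung to about 1.1–1.2 rad, well clear, and the battery is still in place, all in about 18 s of robot time.

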